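# Open the block incubator's hood to its stop and load the sample tube

### The arm

A 6-joint arm with a two-finger parallel gripper is mounted at the origin on the work surface. World frame = base frame: x ahead of the robot, y to its left, z up, the work surface at z = 0. Lengths are in mm, angles in rad, forces in N, time in s.
With the tool pointing down it reaches from about 375 to 900 mm from the base axis. Payload 3.1 kg.
Tool frame: the origin (TCP) lies between the finger pads; the fingertips stand 19 mm ahead of it and the grasp point (between the pads) is the TCP; z points along the fingers, y is the direction in which the jaws open and shut (so a half turn about z gives the same grasp; the last joint's range is limited). The gripper opens to 85 mm and grips with 20 to 120 N. Pads are 22 mm wide; open, the fingers measure 114 mm over their backs; the gripper's body (76 mm by 85 mm) begins 54 mm behind the grasp point. The pads swing forward as they close: fully open they stand 13 mm farther back than shut.
Start: joints at [-1.466, 0.527, 1.433, -0, 1.181, -0.178], TCP at [175.027, -599.969, 250.31] pointing down, gripper open.
Joint ranges: [-3.08, 3.08], [-0.75, 2.2], [0.22, 2.44], [-1.43, 4.57], [0, 2.65], [-2.85, 2.85]. Speed limits (rad/s): [2.79, 2.79, 3.14, 3.14, 3.14, 3.14].

### API

Orientations are given as a unit quaternion [w, x, y, z].
In Python, from workcell import arm gives the robot as it stands. Calls block until the motion is done:
- arm.movep(position, orientation): joint-space move of the TCP to a pose.
- arm.move_straight(position, velocity=150, ori=None, guard=None): straight line of the TCP; ori=None keeps the orientation; velocity is the mean speed in mm/s. With guard (N) it stops when the force on the tool has changed by that much, and returns True; else False.
- arm.move_j(angles): joint-space move.
- arm.gripper_to(opening): opening from 0.0 (shut) to 1.0 (fully open); the grip force is fixed at half the most; returns when the fingers have stopped.
- arm.pause(seconds).
- arm.inverse_kinematics(position, orientation): joint angles nearest the present ones, or None.
- arm.get_image(name): name is "side" or "top"; returns (picture, depth): 400x640x3 uint8, red, green, blue; 400x640 float32, mm along the optical axis (not along the pixel's ray), 0 where there is no reading.
- arm.get_calibration(name): a dict with "intrinsics" (3x3 intrinsics, pixels), "k1" (the pictures are not rectified: a ray, as slopes to the right and down, at radius r is drawn at 1 + k1 r^2 times it, then the intrinsics apply), "view" (4x4, takes a point from world to camera coordinates). Camera axes: x right, y up, looking along -z (the intrinsics and any distortion apply to the point x, -y, -z); pixel columns grow to the right and rows downward; lengths in mm; the calibration is good to about 2 mm. A picture is of the moment at which its call begins. get_calibration takes no time and is no camera call.
A pose or a line that the arm cannot do raises arm.Unreachable and nothing moves.
- arm.hand_in(): hands the job in, once; it reports no verdict.
Readings, each from a call of its own:
- arm.read_clock(): time.
- arm.read_joint_positions(): joint angles.
- arm.read_joint_vel(): joint speeds.
- arm.read_effort(): joint torques, N m.
- arm.read_tcp_pos(): TCP position.
- arm.read_orientation(): TCP orientation.
- arm.read_contact_force(): force on the tool from outside, world axes, zero at the start.
- arm.read_moment(): the same for the moment, N m.
- arm.read_finger_gap(): opening from 0.0 (shut) to 1.0 (fully open).
Only numpy, scipy, OpenCV 4.12 (cv2) and the standard library are available. Lean on these libraries where they do the work, as an engineer would, in place of code of your own. Each camera call takes 0.05 s, during which the arm holds its last target.

### The job

Open the block incubator's hood by its handle, all the way until it rests on its stop and stays up by itself: it is heavy and tips over backwards past its balance point, so keep hold of it and guide it gently onto the stop, the handle moving only a few centimetres a second, never letting it swing or drop and never forcing it. Then take the tall stoppered sample tube from the rack and stand it in the one empty well of the block, eased right down to the bottom, and let go. Leave the hood open and disturb nothing else.

Things in the scene. Friction and masses are not known exactly. Their poses are not given: they have to be found in the camera images.
- incubator: White bench block incubator, fixed. Origin on the bench; own -x = front (sloped keypad), +x = rear. Covers x -185 to +135, y -110 to +110 mm. Deck 80 mm high, behind the hinge 72 mm. Aluminium block with 6 wells: rows at x = -60 (front) and -10 mm, each at y = +36, 0, -36 mm. Five hold tubes like the sample (tops 140 mm above the bench), one is empty.
- hood (a joint): Hinge angle of the hood in rad: 0 shut, grows as it opens. It weighs 0.4 to 0.65 kg and balances at about 1.1 rad: let go below that it falls shut, beyond it falls back onto its stop, two rubber bumpers on screws in the rear deck, on which its rear wall lands. The screws' setting differs each time: it stops somewhere from 1.36 to 1.73 rad, and only touch tells where.
- hood_hinge (a point): Middle of the hood's hinge axis, which lies along the incubator's y: at incubator x = +50, y = 0, 90 mm above the bench. The shut hood reaches from here 170 mm forward; it is 190 mm wide, its top 155 mm above the bench; white with a clear window in the top.
- hood_handle (a point): Middle of the hood's handle: a round aluminium bar 10 mm thick along the incubator's y, 90 mm free between its two end posts, 33 mm clear of the hood's front face. Shut, it is 130 mm above the bench, 208 mm in front of the hinge and 40 mm above it (214 mm from the axis).
- rest_strip (a point): Middle of the flat rubber strip (140 x 24 mm) across the outside of the hood's rear wall, 50 mm from the hinge axis, that lands on the two bumpers 52 mm behind the hinge; nothing else touches it. Turns with the hood. A push at the handle presses the bumpers with about four times its force.
- empty_well (a point): Centre of the mouth of the block's empty well (front row, incubator x = -60, y = +36 mm), 80 mm above the bench. Round, 15 mm wide with a 2 mm bevel, vertical, flat floor 45 mm below this point. z up.
- rack: White tube rack, 140 mm long (x), 56 mm wide (y), 50 mm high, fixed to the bench. Origin on the bench under its centre. Three round holes in one row along its x, at x = -40, 0, +40 mm; tubes stand in them on a floor 6 mm above the bench.
- sample: The sample tube, loose, 22 g: glass body 13 mm thick, round foot, with a grey stopper 16 mm thick and 22 mm tall at the top; 105 mm tall in all. Origin at its foot, z along the tube, up. Stands in one of the rack's holes (its top 111 mm above the bench); seated, its foot is on the well's floor and it stands 60 mm proud of the block.
- short_tube1: Open tube, 12 mm thick, 75 mm tall, in another hole of the rack. Origin at its foot. Leave alone.
- short_tube2: As short_tube1.
- block_tube1: Stoppered tube, 105 mm, already in the block: leave alone. Origin at its foot.
- block_tube2: As block_tube1.
- block_tube3: As block_tube1.
- block_tube4: As block_tube1.
- block_tube5: As block_tube1.
- reagent: Small brown screw-cap jar, 48 mm thick, 95 mm tall, loose on the bench. Leave alone.
- bucket: Green open eight-sided bucket, 104 x 84 mm, 130 mm tall, loose on the bench. Leave alone.

How it is judged (in metres and radians):
On the way, in this order (a step that is already met when the one before it is completed fails the run):
1. the hood rests against its stop (value of joint hood above 1.3 rad and contact force between rest_strip and anything else above 0.3 N), for 0.3 s.
2. the sample tube stands at the bottom of the empty well (z of sample in the frame of empty_well below -0.041 m and horizontal distance between sample and empty_well below 0.005 m), for 0.1 s.
At the end, for the whole second after the job is handed in: The hood stands open, at rest, leaning on its stop bumpers by its own weight (hinge past 1.3 rad, rest strip pressed by at least 0.3 N). The sample tube stands upright in the empty well, its foot within 3 mm of the well's floor and within 4 mm of the well's axis, at rest (all of step 1 and velocity of joint hood between -0.05 and 0.05 rad/s and z of sample in the frame of empty_well below -0.042 m and horizontal distance between sample and empty_well below 0.004 m and angle between sample's own z axis and vertical below 0.12 rad and linear speed of sample below 0.02 m/s); the robot touches nothing.
It fails at once if the hood is banged or forced against its stop (more than 70 N on the bumpers) (contact force between rest_strip and anything else above 70 N).
It fails at once if the hood is flung open (faster than 2 rad/s), or let swing onto its stop (faster than 0.5 rad/s past 1.25 rad) (velocity of joint hood above 2 rad/s or (value of joint hood above 1.25 rad and velocity of joint hood above 0.5 rad/s)).
It fails at once if the hood is let drop (faster than 1.0 rad/s towards shut) (velocity of joint hood below -1 rad/s).
It fails at once if the sample tube is forced into the incubator (more than 30 N) (contact force between sample and incubator above 30 N).
It fails at once if a bystander is disturbed (distance of any of block_tube1, block_tube2, block_tube3, block_tube4, block_tube5, short_tube1, short_tube2 from where it was at the start of the episode above 0.015 m or distance of any of reagent, bucket from where it was at the start of the episode above 0.02 m).
It also fails if it takes over 72 s, if anything falls off the work surface, if the arm or the gripper's body presses on something with over 40 N, if the wrist force passes 120 N, or if a joint passes its speed limit or range.

## Working session

There is one attempt and no reset: what is moved stays moved. The work goes in short steps, each a Python script; the robot and the scene stay as the last script left them, time stands still between calls to the robot, and variables do not carry over. Pictures are saved under pics/ and viewed, and the job is handed in when it is done.

```bash
ls -la; mkdir -p pics; cat > s1.py <<'E'
from workcell import arm
import numpy as np, cv2
for n in ("side","top"):
    p,d=arm.get_image(n); np.savez(f"pics/{n}0.npz",p=p,d=d)
    cv2.imwrite(f"pics/{n}0.png",cv2.cvtColor(p,cv2.COLOR_RGB2BGR))
    c=arm.get_calibration(n); print(n,c)
print(arm.read_clock(),arm.read_orientation(),arm.read_contact_force(),arm.read_finger_gap())
E
python3 s1.py
```

```text
total 12
drwxr-xr-x  3 agent agent 4096 Dec  6 21:36 .
drwxr-xr-x 23 root  root  4096 Dec  6 21:36 ..
drwxr-xr-x  2 agent agent 4096 Dec  6 21:36 pics
side {'intrinsics': array([[384.84014536,   0.        , 317.04204029],
       [  0.        , 384.84014536, 194.91587447],
       [  0.        ,   0.        ,   1.        ]]), 'k1': 0.02082031459575916, 'view': array([[-9.92713549e-01,  1.20003957e-01, -1.09023162e-02,
         6.67160395e+02],
       [-8.32678295e-02, -6.17781895e-01,  7.81928385e-01,
        -1.34843047e+02],
       [ 8.70992469e-02,  7.77138714e-01,  6.23272926e-01,
        -8.93829519e+02],
       [ 0.00000000e+00,  0.00000000e+00,  0.00000000e+00,
         1.00000000e+00]])}
top {'intrinsics': array([[372.10135873,   0.        , 319.56952736],
       [  0.        , 372.10135873, 197.78768745],
       [  0.        ,   0.        ,   1.        ]]), 'k1': -0.0432215210694867, 'view': array([[-3.47842520e-03, -9.99951902e-01, -9.17024522e-03,
        -1.40031278e+02],
       [ 9.85277170e-01, -4.99457141e-03,  1.70891640e-01,
        -6.35267391e+02],
       [-1.70929222e-01, -8.44079947e-03,  9.85247154e-01,
        -7.83871969e+02],
       [ 0.00000000e+00,  0.00000000e+00,  0.00000000e+00,
         1.00000000e+00]])}
0.1 [-9.96070745e-04  9.89947460e-01  1.41432081e-01  2.02272772e-05] [-0.26928348 -0.00033649  0.22970539] 0.9977087081287991
```

View pics/side0.png

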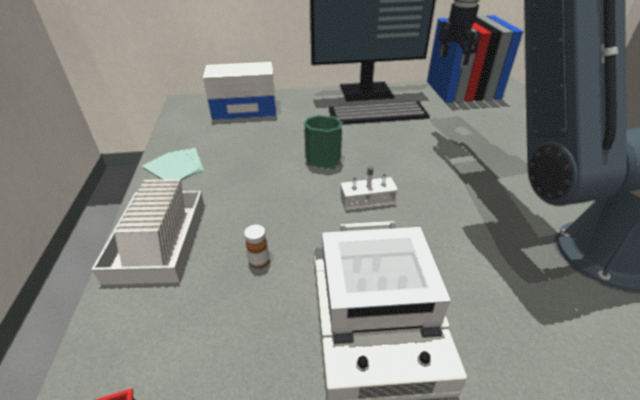

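View pics/top0.png

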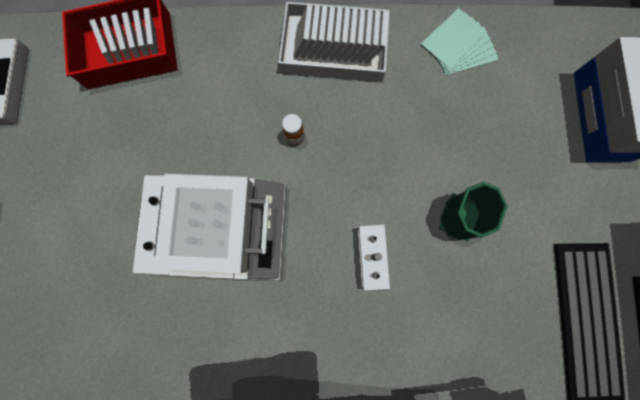

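The side view shows the incubator at lower centre with its handle at about (367,225), and the rack at (368,190). In the top view the incubator spans about (135-285, 175-280), with its front facing image right (-y) and the handle at about (267,225). The rack is at (373,257), with its middle tube the tallest. Next I'll measure these features.

```bash
cat > h.py <<'E'
import numpy as np, cv2
from workcell import arm
def cal(n):
    c=arm.get_calibration(n); return c["intrinsics"],c["k1"],c["view"]
def slopes(n,uv):
    K,k1,V=cal(n); uv=np.atleast_2d(np.float64(uv))
    return cv2.undistortPoints(uv.reshape(-1,1,2),K,np.array([k1,0,0,0,0.])).reshape(-1,2)
def onplane(n,uv,z):
    K,k1,V=cal(n); s=slopes(n,uv); R=V[:3,:3]; C=-R.T@V[:3,3]
    d=np.c_[s[:,0],-s[:,1],-np.ones(len(s))]@R
    return C+d*((z-C[2])/d[:,2])[:,None]
def frompix(n,uv,dep):
    K,k1,V=cal(n); s=slopes(n,uv); R=V[:3,:3]
    c=np.c_[s[:,0],-s[:,1],-np.ones(len(s))]*np.asarray(dep).reshape(-1,1)
    return (c-V[:3,3])@R
def cloud(n,d):
    h,w=d.shape; u,v=np.meshgrid(np.arange(w),np.arange(h))
    P=frompix(n,np.c_[u.ravel(),v.ravel()],d.ravel()).reshape(h,w,3); P[d==0]=np.nan; return P
def proj(n,X):
    K,k1,V=cal(n); X=np.atleast_2d(X); c=X@V[:3,:3].T+V[:3,3]; s=np.c_[c[:,0]/-c[:,2],-c[:,1]/-c[:,2]]
    r2=(s**2).sum(1,keepdims=True); s=s*(1+k1*r2); return s@K[:2,:2].T+K[:2,2]
def shot(n,tag):
    p,d=arm.get_image(n); np.savez(f"pics/{n}{tag}.npz",p=p,d=d)
    cv2.imwrite(f"pics/{n}{tag}.png",cv2.cvtColor(p,cv2.COLOR_RGB2BGR)); return p,d
E
cat > s2.py <<'E'
from h import *
for n,box in (("top",(120,160,400,300)),("side",(300,150,480,400))):
    z=np.load(f"pics/{n}0.npz"); p=z["p"]; P=cloud(n,z["d"])
    a,b,c,e=box
    cr=cv2.resize(p[b:e,a:c],None,fx=min(780/(c-a),580/(e-b)),fy=min(780/(c-a),580/(e-b)),interpolation=cv2.INTER_CUBIC)
    cv2.imwrite(f"pics/{n}0c.png",cv2.cvtColor(cr,cv2.COLOR_RGB2BGR))
    Z=P[b:e,a:c,2]
    cv2.imwrite(f"pics/{n}0z.png",cv2.resize(cv2.applyColorMap(np.nan_to_num(np.clip(Z,0,170)*1.5).astype(np.uint8),cv2.COLORMAP_JET),(cr.shape[1],cr.shape[0]),interpolation=cv2.INTER_NEAREST))
E
python3 s2.py
```

```text
(no output)
```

View pics/top0c.png

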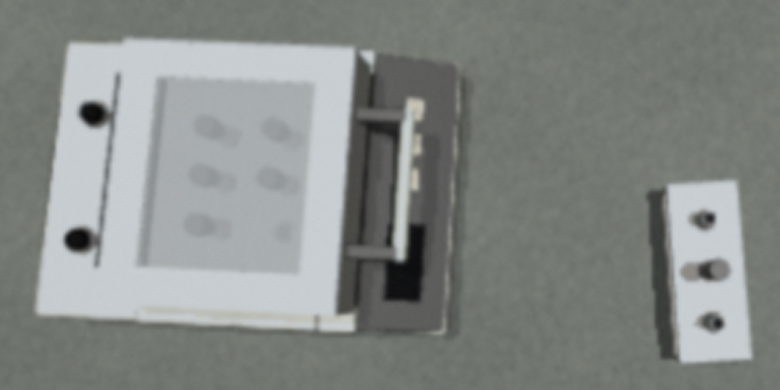

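View pics/top0z.png

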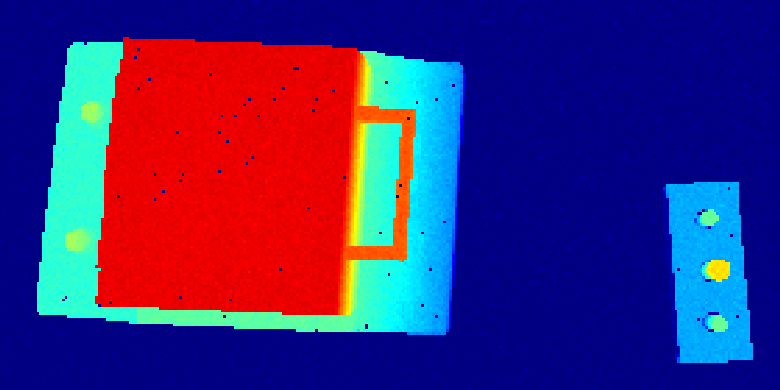

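View pics/side0c.png

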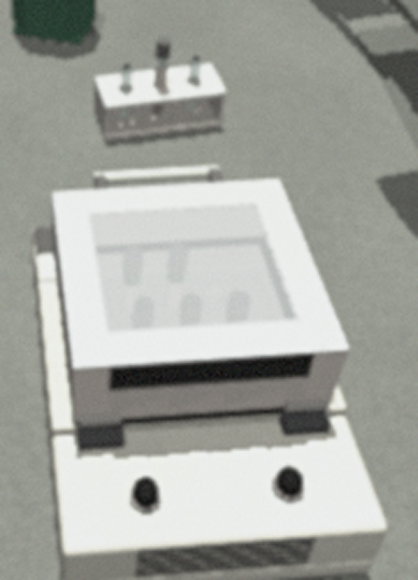

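```bash
cat > s3.py <<'E'
from h import *
z=np.load("pics/top0.npz"); p=z["p"]; d=z["d"]; P=cloud("top",d)
Z=P[...,2]; U,V=np.meshgrid(np.arange(640),np.arange(400))
inc=(U>125)&(U<295)&(V>165)&(V<290); rk=(U>350)&(U<400)&(V>215)&(V<300)
def fit(m,zp,name):
    m=cv2.morphologyEx(m.astype(np.uint8),cv2.MORPH_CLOSE,np.ones((5,5)))
    n,l,st,_=cv2.connectedComponentsWithStats(m); k=1+np.argmax(st[1:,4])
    c,_=cv2.findContours((l==k).astype(np.uint8),cv2.RETR_EXTERNAL,cv2.CHAIN_APPROX_NONE)
    c=c[0].reshape(-1,2).astype(float)
    X=onplane("top",c,zp)[:,:2].astype(np.float32)
    r=cv2.minAreaRect(X); print(name,np.round(r[0],1),np.round(r[1],1),r[2]); return r
print("z hood",np.nanmedian(Z[inc&(Z>145)]),"rack",np.nanmedian(Z[rk&(Z>42)&(Z<56)]),"bench",np.nanmedian(Z[300:340,50:150]))
fit(inc&(Z>146),155,"hood")
fit(inc&(Z>60),80,"deck>60")
fit(rk&(Z>40),50,"rack")
hb=inc&(Z>122)&(Z<137)&(U>263)
Q=P[hb]; print("bar n",hb.sum(),"mean",Q.mean(0)); 
q=Q[:,:2]; ln=cv2.fitLine(q.astype(np.float32),cv2.DIST_HUBER,0,.01,.01).ravel(); print("dir",ln,np.degrees(np.arctan2(ln[1],ln[0])))
t=(q-ln[2:])@ln[:2]; print("range",t.min(),t.max(), ln[2:]+ln[:2]*(t.min()+t.max())/2)
for nm,lo,hi in (("tall",95,125),("short",65,92)):
    m=(rk&(Z>lo)&(Z<hi)).astype(np.uint8); n,l,st,ce=cv2.connectedComponentsWithStats(m)
    for k in range(1,n):
        if st[k,4]>3: print(nm,st[k,4],P[l==k].mean(0),np.nanmax(P[l==k][:,2]),ce[k])
# side view
z=np.load("pics/side0.npz"); Ps=cloud("side",z["d"]); Zs=Ps[...,2]
rs=(U>335)&(U<402)&(V>160)&(V<212)
m=rs&(Zs>90); print("side tall",m.sum(),Ps[m].mean(0),Ps[m].max(0))
m=rs&(Zs>45)&(Zs<54); print("side rack",Ps[m].mean(0),cv2.minAreaRect(Ps[m][:,:2].astype(np.float32)))
hs=(U>310)&(U<460)&(V>215)&(V<335); m=hs&(Zs>150)&(Zs<160); r=cv2.minAreaRect(Ps[m][:,:2].astype(np.float32)); print("side hood",r, np.median(Zs[m]))
m=(U>335)&(U<400)&(V>218)&(V<231)&(Zs>120)&(Zs<138)&(Ps[...,1]<np.nanmin(Ps[hs&(Zs>150)][:,1])-15); print("side bar",m.sum(),Ps[m].mean(0),Ps[m].min(0),Ps[m].max(0))
E
python3 s3.py
```

```text
z hood 152.5255179269843 rack 50.0367341186166 bench -0.9382883669929175
hood [570.3  91.5] [174.1 191.1] 87.2514419555664
deck>60 [572.1 107.5] [296.7 222.5] 87.19245147705078
rack [ 503.1 -261.9] [140.7  56.8] 3.1897854804992676
bar n 176 mean [574.12268754 -33.85190805 133.6474044 ]
dir [ 9.9982828e-01 -1.8530913e-02  5.6897931e+02 -3.3941402e+01] -1.0618038
range -59.08311502052653 50.14149964299255 [564.50926912 -33.85855429]
tall 53 [ 503.11079736 -261.1370841   110.15950918] 114.47776005664629 [377.45283019 256.20754717]
short 30 [ 542.92326393 -259.18842263   79.64742359] 83.02921227095304 [373.96666667 237.66666667]
short 6 [ 503.12431991 -256.58519052   73.04568929] 79.85757477070297 [372.83333333 256.5       ]
short 34 [ 463.27152795 -263.56746396   79.02789613] 83.5030243704891 [377.  275.5]
side tall 55 [ 502.37316937 -256.74548852  104.77442734] [ 509.37273806 -250.91306219  113.67114446]
side rack [ 503.74682345 -255.23348744   50.83331376] ((501.6872253417969, -260.1905212402344), (141.0426025390625, 60.077842712402344), 2.1980912685394287)
side hood ((569.295654296875, 93.49027252197266), (178.30380249023438, 190.13780212402344), 87.20843505859375) 152.8888105722558
side bar 274 [565.2745751  -27.12024743 134.04734582] [508.79752143 -36.16759234 127.41259529] [618.49698112 -15.35888586 137.97312984]
```

```bash
cat >> h.py <<'E'
from scipy.spatial.transform import Rotation as Rt
YAW=np.radians(87.25); r=np.array([np.cos(YAW),np.sin(YAW),0]); k=np.array([0,0,1.])
BAR0=np.array([564.3,-33.7,130.]); HINGE=BAR0+208*r-40*k
def ori(phi,s=1,ax=r):
    z=ax*np.sin(phi)-k*np.cos(phi); y=s*(ax*np.cos(phi)+k*np.sin(phi)); x=np.cross(y,z)
    q=Rt.from_matrix(np.c_[x,y,z]).as_quat(); return np.r_[q[3],q[:3]], z
def bar(th):
    a=np.arctan2(40,208)+th; R=np.hypot(40,208)
    return HINGE-r*R*np.cos(a)+k*R*np.sin(a)
def phi(th): return min(np.radians(45),np.pi/2-np.arctan2(40,208)-th)
def pose(th,s,back=6,dp=0):
    q,z=ori(phi(th)+dp,s); return bar(th)-back*z,q
E
cat > s4.py <<'E'
from h import *
print(HINGE, arm.read_joint_positions())
for s in (1,-1):
    print("s",s)
    for th in (0,.3,.6,.9,1.2,1.5,1.8):
        p,q=pose(th,s); j=arm.inverse_kinematics(p,q); print(th,np.round(p),None if j is None else np.round(j,2))
    p,q=pose(0,s,back=110); print("pre",p,arm.inverse_kinematics(p,q))
    q,_=ori(0,s); print("place",arm.inverse_kinematics([530,70,200],q)); print("rack",arm.inverse_kinematics([503,-261,100],q))
E
python3 s4.py
```

```text
[574.27945073 174.06046439  90.        ] [-1.46553630e+00  5.28383303e-01  1.43379200e+00 -3.51990436e-05
  1.18140964e+00 -1.78542495e-01]
s 1
0 [564. -38. 134.] [-0.58  0.77  1.62  0.68  1.29 -2.49]
0.3 [565. -17. 194.] [-0.55  0.67  1.62  0.68  1.36 -2.4 ]
0.6 [567.  21. 245.] [-0.49  0.58  1.62  0.7   1.4  -2.31]
0.9 [569.  73. 283.] [-0.29  0.45  1.58  0.49  1.28 -2.  ]
1.2 [572. 135. 304.] [-0.05  0.41  1.5   0.19  1.24 -1.63]
1.5 [576. 200. 306.] [ 0.2   0.47  1.38 -0.12  1.33 -1.29]
1.8 [579. 263. 289.] [ 0.41  0.61  1.23 -0.37  1.5  -1.05]
pre [ 560.5681774  -111.39217142  207.78174593] [-0.68574182  0.68840001  1.51715132  0.60645562  1.49040662 -2.43527105]
place [-7.78369576e-02  4.75242766e-01  1.71114535e+00 -4.44089210e-16
  9.55204535e-01 -1.60063673e+00]
rack [-6.75793817e-01  6.64505591e-01  1.70058357e+00 -4.44089210e-16
  7.76503489e-01 -2.19859359e+00]
s -1
0 [564. -38. 134.] [-0.58  0.77  1.62  0.68  1.29  0.65]
0.3 [565. -17. 194.] [-0.55  0.67  1.62  0.68  1.36  0.74]
0.6 [567.  21. 245.] [-0.49  0.58  1.62  0.7   1.4   0.83]
0.9 [569.  73. 283.] [-0.29  0.45  1.58  0.49  1.28  1.14]
1.2 [572. 135. 304.] [-0.05  0.41  1.5   0.19  1.24  1.51]
1.5 [576. 200. 306.] [ 0.2   0.47  1.38 -0.12  1.33  1.85]
1.8 [579. 263. 289.] [ 0.41  0.61  1.23 -0.37  1.5   2.09]
pre [ 560.5681774  -111.39217142  207.78174593] [-0.68574182  0.68840001  1.51715132  0.60645562  1.49040662  0.70632161]
place [-7.78369576e-02  4.75242766e-01  1.71114535e+00 -4.44089210e-16
  9.55204535e-01  1.54095592e+00]
rack [-6.75793817e-01  6.64505591e-01  1.70058357e+00 -4.44089210e-16
  7.76503489e-01  9.42999064e-01]
```

```bash
cat > s5.py <<'E'
from h import *
p,q=pose(0,-1,back=110); arm.movep(p,q)
arm.gripper_to(0.34)
p,q=pose(0,-1,back=35); arm.move_straight(p,100)
print(arm.read_clock(),arm.read_tcp_pos(),p,arm.read_finger_gap(),arm.read_contact_force())
shot("side","1"); P,d=shot("top","1")
cv2.imwrite("pics/top1c.png",cv2.cvtColor(cv2.resize(P[150:300,180:380],None,fx=3.8,fy=3.8,interpolation=cv2.INTER_CUBIC),cv2.COLOR_RGB2BGR))
E
python3 s5.py
```

```text
3.8167 [563.51499226 -58.85773557 154.96658992] [563.1126019  -58.42023636 154.74873734] 0.34055119512279797 [-0.12206884  0.63922347  0.61167302]
```

View pics/side1.png

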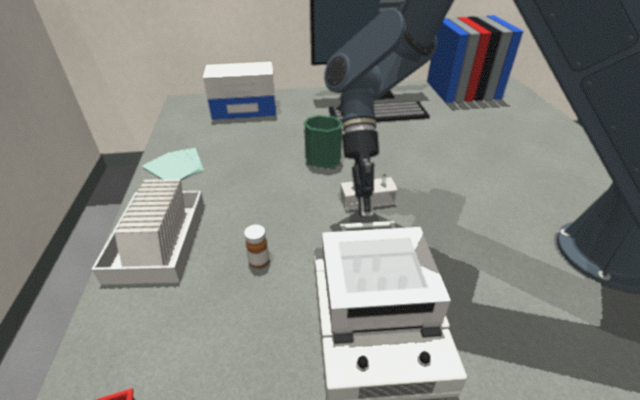

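View pics/top1c.png

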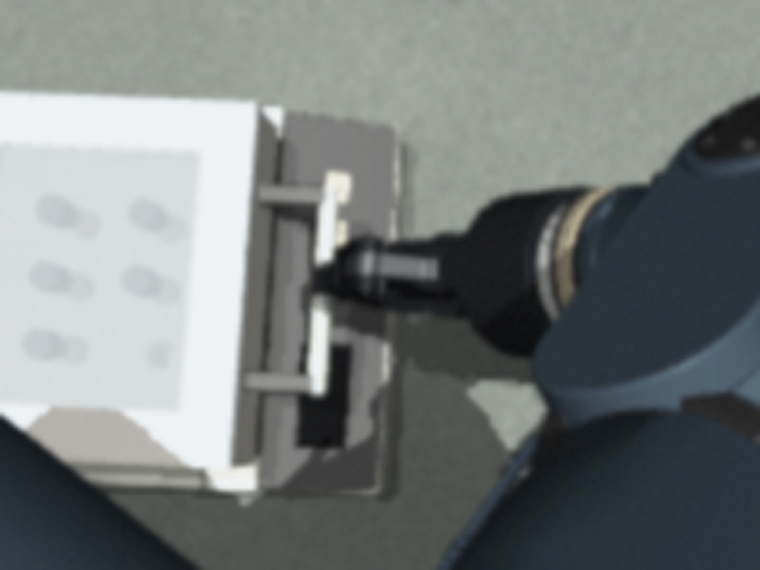

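The upper finger is just above the bar at crop (325,280), central between the posts, which agrees with my estimate. I'll move in and cage the bar.

```bash
cat > s6.py <<'E'
from h import *
p,q=pose(0,-1,back=6); print(arm.move_straight(p,60,guard=5), arm.read_contact_force())
arm.gripper_to(0.18); print(arm.read_finger_gap(),arm.read_contact_force(),arm.read_tcp_pos(),p)
arm.gripper_to(0.08); print(arm.read_finger_gap(),arm.read_contact_force(),arm.read_tcp_pos(),arm.read_clock())
shot("side","2"); P,d=shot("top","2")
E
python3 s6.py
```

```text
False [ 0.77083584 -0.03900289  0.448158  ]
0.1820308617867752 [ 0.02552808 -0.58180621  0.62114443] [564.25358953 -38.19623363 134.42974666] [564.09644604 -37.9377548  134.24264069]
0.09256390788981572 [0.18368833 1.5513458  4.8654084 ] [564.2820093  -37.01592662 135.7736298 ] 5.075
```

```bash
sed -i 's/-33.7,130/-31.3,130/' h.py; cat > s7.py <<'E'
from h import *
import sys
arm.gripper_to(0.135); p,q=pose(0,-1); arm.move_straight(p,40)
print(arm.read_finger_gap(),arm.read_contact_force(),arm.read_tcp_pos()-p)
for th in np.arange(.05,.41,.07):
    p,q=pose(th,-1); g=arm.move_straight(p,40,ori=q,guard=15); f=np.array(arm.read_contact_force())
    a=np.arctan2(40,208)+th; t=r*np.sin(a)+k*np.cos(a); n=-r*np.cos(a)+k*np.sin(a)
    print(round(th,2),g,"tan %.1f rad %.1f lat %.1f"%(f@t,f@n,f@np.cross(k,r)),np.round(arm.read_tcp_pos()-p,1),arm.read_clock())
    if g: break
shot("side","3"); shot("top","3")
E
python3 s7.py
```

```text
0.1359933014897825 [-0.36943618  0.00096722 -0.18839127] [-0.18067292 -0.2630504  -0.56330527]
0.05 False tan -1.6 rad 2.4 lat 0.4 [-0.2 -0.3 -0.1] 6.0583
0.12 False tan -1.7 rad 4.1 lat 1.4 [ 0.4 -0.3  0.4] 6.575
0.19 False tan -1.3 rad 2.8 lat -0.6 [ 0.5 -0.1  0.1] 7.0917
0.26 False tan -3.0 rad 2.7 lat -0.9 [0.1 0.3 0.3] 7.6083
0.33 False tan -1.3 rad 2.2 lat 0.6 [-0.2  0.3  0.2] 8.125
0.4 False tan -1.5 rad 0.9 lat 0.3 [-0.2  0.3  0.2] 8.6417
```

View pics/side3.png

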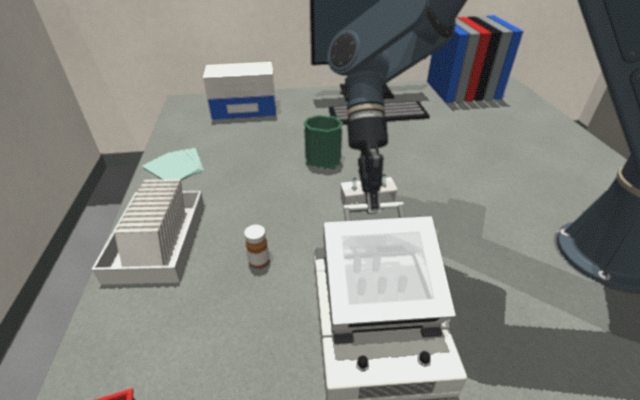

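The side view shows the hood lifted about 0.4 rad, with the bar caged at (375,207) and only about 2 N at the handle. I'll carry on past the balance point.

```bash
cat > s8.py <<'E'
from h import *
for th in np.r_[np.arange(.5,1.0,.1),1.0,1.06,1.12,1.18,1.23]:
    p,q=pose(th,-1); g=arm.move_straight(p,40 if th<1.01 else 22,ori=q,guard=12); f=np.array(arm.read_contact_force())
    a=np.arctan2(40,208)+th; t=r*np.sin(a)+k*np.cos(a); n=-r*np.cos(a)+k*np.sin(a)
    print(round(th,2),g,"tan %.1f rad %.1f lat %.1f"%(f@t,f@n,f@np.cross(k,r)),np.round(arm.read_tcp_pos()-p,1),arm.read_clock())
    if g: break
shot("side","4"); shot("top","4")
E
python3 s8.py
```

```text
0.5 False tan -0.0 rad 0.6 lat 0.4 [-0.   0.2  0.1] 9.425
0.6 False tan -1.0 rad 0.8 lat 0.4 [0.1 0.1 0.2] 10.1083
0.7 False tan -1.0 rad 0.4 lat 0.5 [-0.1  0.1  0.1] 10.8
0.8 False tan -0.8 rad 0.1 lat -0.6 [-0.1  0.  -0.1] 11.4917
0.9 False tan 0.0 rad 0.2 lat 0.6 [-0.  -0.  -0.1] 12.1833
1.0 False tan -0.6 rad -0.1 lat -1.5 [-0.1 -0.1 -0.1] 12.875
1.06 False tan 0.3 rad -1.0 lat -0.3 [-0.   0.2  0. ] 13.6167
1.12 False tan -0.4 rad 0.7 lat -0.2 [-0.1  0.2  0. ] 14.3583
1.18 False tan 0.8 rad 0.7 lat 0.9 [-0.   0.2  0.1] 15.1
1.23 False tan 0.9 rad 1.2 lat -0.1 [0.  0.3 0.1] 15.7417
```

View pics/side4.png

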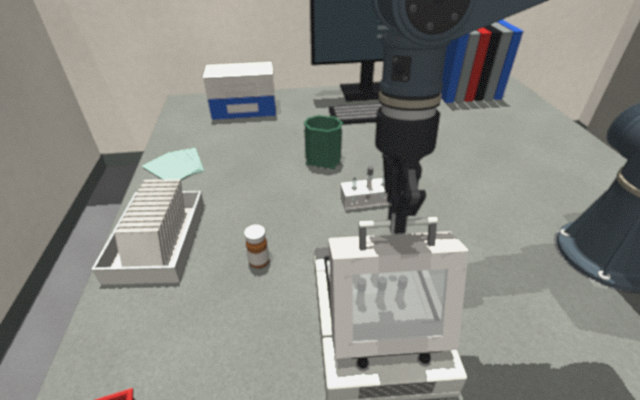

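View pics/top4.png

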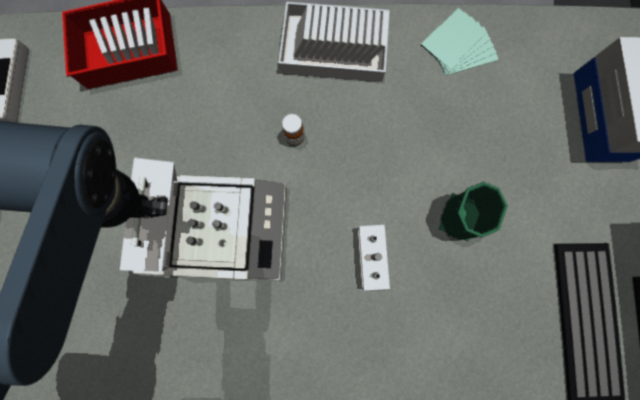

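Both views show the hood past its balance point, and the tangential force has changed sign, so it now leans on the leading pad. I'll go slowly on to the stop, with a guard.

```bash
cat > s9.py <<'E'
from h import *
def fm(n=4):
    F=[]
    for _ in range(n): F.append(arm.read_contact_force()); arm.pause(.02)
    return np.mean(F,0)
for th in np.arange(1.255,1.77,.025):
    p,q=pose(th,-1); g=arm.move_straight(p,18,ori=q,guard=5); f=fm()
    a=np.arctan2(40,208)+th; t=r*np.sin(a)+k*np.cos(a); n=-r*np.cos(a)+k*np.sin(a)
    print(round(th,3),g,"tan %.1f rad %.1f lat %.1f"%(f@t,f@n,f@np.cross(k,r)),np.round(arm.read_tcp_pos()-p,1),round(arm.read_clock(),2))
    if g or f@t<-2: break
shot("side","5"); shot("top","5")
E
python3 s9.py
```

```text
1.255 False tan 0.6 rad 0.0 lat -0.5 [-0.   0.2  0. ] 16.36
1.28 False tan 0.6 rad 0.4 lat 0.4 [-0.   0.2  0. ] 16.88
1.305 False tan 0.7 rad -0.1 lat -0.2 [0.  0.2 0. ] 17.39
1.33 False tan 1.3 rad 0.2 lat 0.2 [-0.   0.2 -0. ] 17.91
1.355 False tan 0.6 rad -0.1 lat -0.2 [0.  0.2 0. ] 18.43
1.38 False tan 0.8 rad -0.0 lat 0.1 [-0.   0.2 -0. ] 18.94
1.405 False tan 1.1 rad 0.0 lat 0.1 [-0.   0.2 -0. ] 19.46
1.43 False tan 0.6 rad -0.5 lat 0.1 [-0.   0.2 -0. ] 19.98
1.455 False tan 1.0 rad 0.2 lat 0.0 [-0.   0.2 -0. ] 20.49
1.48 False tan 0.6 rad -0.3 lat 0.5 [-0.   0.1 -0. ] 21.01
1.505 True tan -2.3 rad 2.3 lat -0.0 [-0.1 -2.  -0.3] 21.43
```

View pics/side5.png

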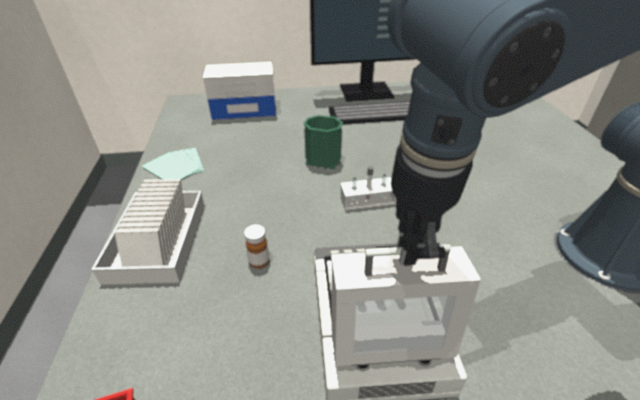

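The guard tripped at about 1.50 rad and the force reversed, so the hood is on its stop. I'll centre the bar between the pads, open them and withdraw along the tool axis.

```bash
cat > s10.py <<'E'
from h import *
th=1.495; a=np.arctan2(40,208)+th; t=r*np.sin(a)+k*np.cos(a)
p0=arm.read_tcp_pos(); arm.move_straight(p0-1.5*t,15); print(arm.read_contact_force())
arm.pause(.3)
arm.gripper_to(0.25); print(arm.read_contact_force(),arm.read_finger_gap())
q,z=ori(phi(th),-1); P,_=arm.read_tcp_pos(),0
print(arm.move_straight(P-70*z,80,guard=8),arm.read_contact_force(),arm.read_clock())
shot("side","6"); shot("top","6")
E
python3 s10.py
```

```text
[0.35394143 0.19890074 0.53694266]
[-0.30291794 -0.16834362 -0.6637734 ] 0.24925825756734368
False [ 0.70769732  0.81620175 -0.49572929] 23.3917
```

View pics/side6.png

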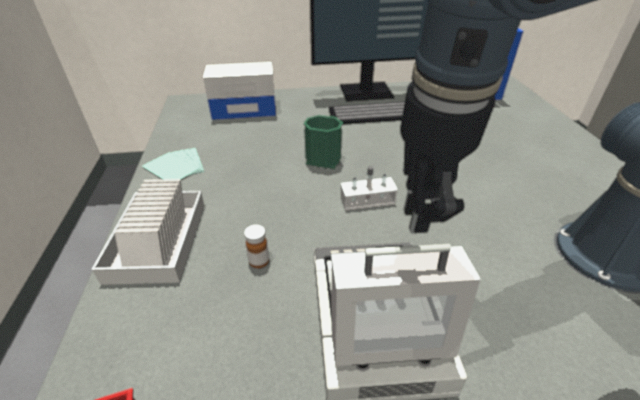

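View pics/top6.png

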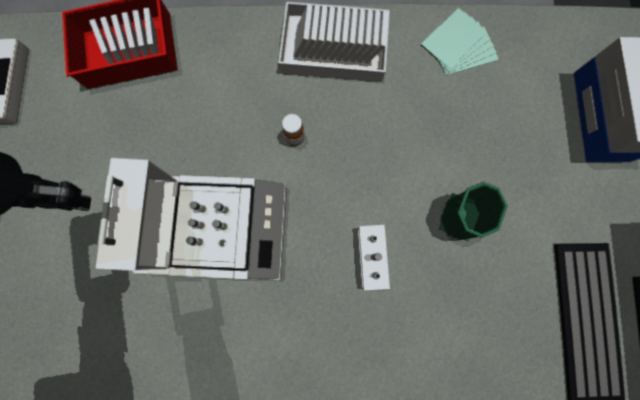

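```bash
cat > s11.py <<'E'
from h import *
U,V=np.meshgrid(np.arange(640),np.arange(400))
for n,box in (("top",(180,190,240,255)),("side",(340,285,460,345))):
    z=np.load(f"pics/{n}6.npz"); p=z["p"]; P=cloud(n,z["d"]); Z=P[...,2]
    a,b,c,e=box; s=8 if n=="top" else 6
    cv2.imwrite(f"pics/{n}6c.png",cv2.cvtColor(cv2.resize(p[b:e,a:c],None,fx=s,fy=s,interpolation=cv2.INTER_CUBIC),cv2.COLOR_RGB2BGR))
    if n=="top":
        m=((Z>130)&(Z<150)&(U>a)&(U<c)&(V>b)&(V<e)).astype(np.uint8)
        N,l,st,ce=cv2.connectedComponentsWithStats(m)
        for i in range(1,N):
            if st[i,4]>5: print(n,st[i,4],ce[i],np.round(P[l==i].mean(0),1),"plane140",np.round(onplane(n,ce[i],140)[0],1))
C=HINGE-50*r-90*k; il=np.cross(k,r)
for x in (-60,-10): print([np.round(C+x*r+y*il,1)[:2] for y in (36,0,-36)])
E
python3 s11.py
```

```text
top 59 [193.83050847 204.49152542] [607.5 112.2 138.1] plane140 [607.2 111.5 140. ]
top 55 [217.05454545 205.45454545] [605.2  64.2 138.9] plane140 [605.1  63.9 140. ]
top 56 [191.67857143 222.17857143] [571.4 114.4 138.8] plane140 [571.3 114.  140. ]
top 56 [215.44642857 223.21428571] [569.2  65.9 138.8] plane140 [569.   65.6 140. ]
top 60 [189.81666667 240.08333333] [535.5 116.3 138.6] plane140 [535.4 115.8 140. ]
[array([533. ,  68.3]), array([569. ,  66.6]), array([605. ,  64.9])]
[array([535.4, 118.3]), array([571.4, 116.5]), array([607.4, 114.8])]
```

View pics/top6c.png

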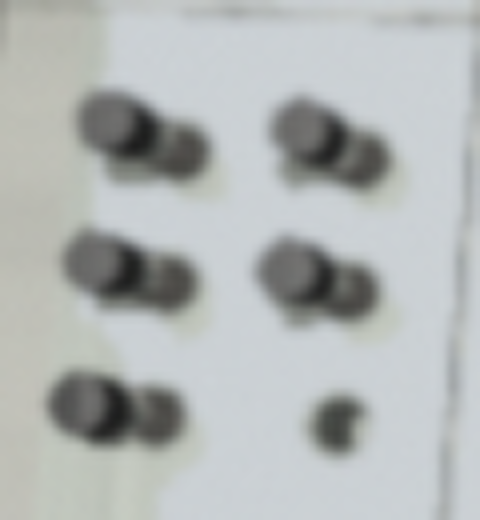

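View pics/side6c.png

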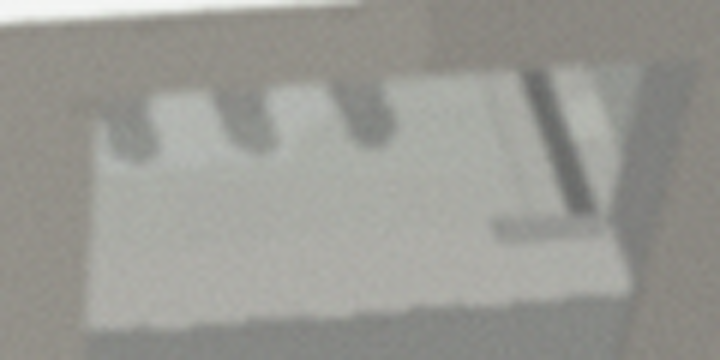

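```bash
cat > s12.py <<'E'
from h import *
q,z=ori(0,-1)
arm.movep([545,10,340],q); arm.movep([503.1,-259.5,180],q); arm.gripper_to(.45)
print(arm.move_straight([503.1,-259.5,100],80,guard=6),arm.read_contact_force(),arm.read_tcp_pos())
arm.gripper_to(0.1); print(arm.read_finger_gap(),arm.read_contact_force(),arm.read_tcp_pos(),arm.read_clock())
shot("side","7"); shot("top","7")
E
python3 s12.py; python3 - <<'E'
import sys; sys.path.insert(0,'.')
import cv2,numpy as np
p=np.load('pics/side7.npz')['p'][130:230,310:430]
cv2.imwrite('pics/side7c.png',cv2.cvtColor(cv2.resize(p,None,fx=5.5,fy=5.5,interpolation=cv2.INTER_CUBIC),cv2.COLOR_RGB2BGR))
E
```

```text
False [ 0.15866888 -0.8579338  -0.37918299] [ 503.4577516  -259.75869474  100.49334242]
0.16450492185084417 [-0.25694375  0.02789465  3.17914912] [ 503.54786563 -259.88593733  100.70768864] 27.3167
```

View pics/side7c.png

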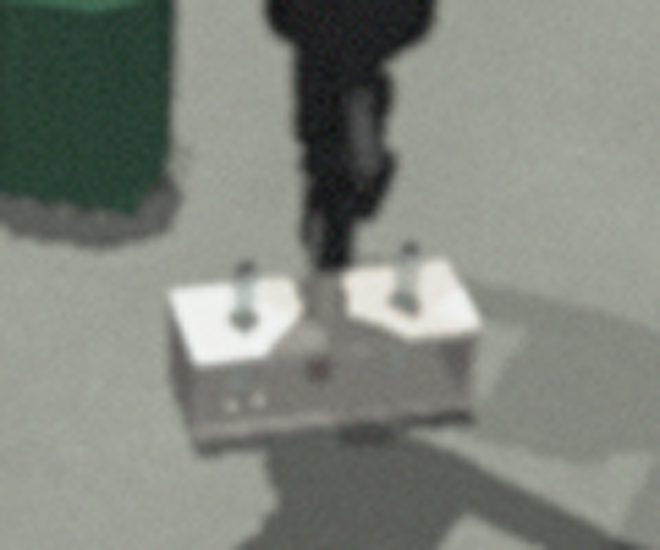

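The crop shows the fingers closed on the stopper at (330,240), and the gap reads 16 mm after correcting for the offset seen at the bar. I'll lift it and check the tube in the hand.

```bash
cat > s13.py <<'E'
from h import *
p=arm.read_tcp_pos(); arm.move_straight([p[0],p[1],215],80); 
print(arm.read_tcp_pos(),arm.read_finger_gap(),arm.read_contact_force(),arm.read_clock())
for n in ("side","top"):
    P,d=shot(n,"8"); t=arm.read_tcp_pos(); u,v=proj(n,t)[0]; u,v=int(u),int(v); print(n,u,v)
    for h in (-15,-40,-60,-94): print(h,proj(n,np.array(t)+[0,0,h]))
    a,b=max(u-60,0),max(v-30,0); cv2.imwrite(f"pics/{n}8c.png",cv2.cvtColor(cv2.resize(P[b:b+100,a:a+120],None,fx=5.5,fy=5.5,interpolation=cv2.INTER_CUBIC),cv2.COLOR_RGB2BGR)); print(a,b)
E
python3 s13.py
```

```text
[ 503.24608121 -259.71725386  214.41096365] 0.16385482347535943 [-0.05879936  0.55573578 -0.31182846] 29.0083
side 373 131
-15 [[372.78336213 136.92990993]]
-40 [[371.96571445 145.8786982 ]]
-60 [[371.33180504 152.82514594]]
-94 [[370.29313213 164.22335233]]
313 101
top 385 255
-15 [[383.80230903 255.30889953]]
-40 [[381.65561924 255.55649601]]
-60 [[380.04434607 255.74221205]]
-94 [[377.49918391 256.0353483 ]]
325 225
```

View pics/side8c.png

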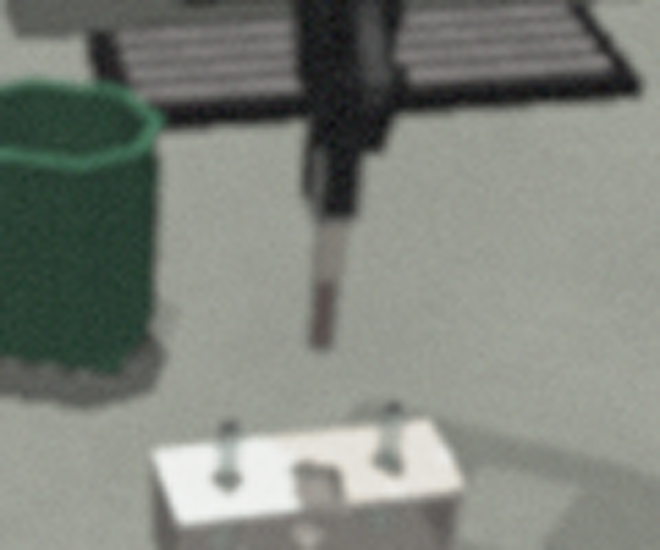

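View pics/top8c.png

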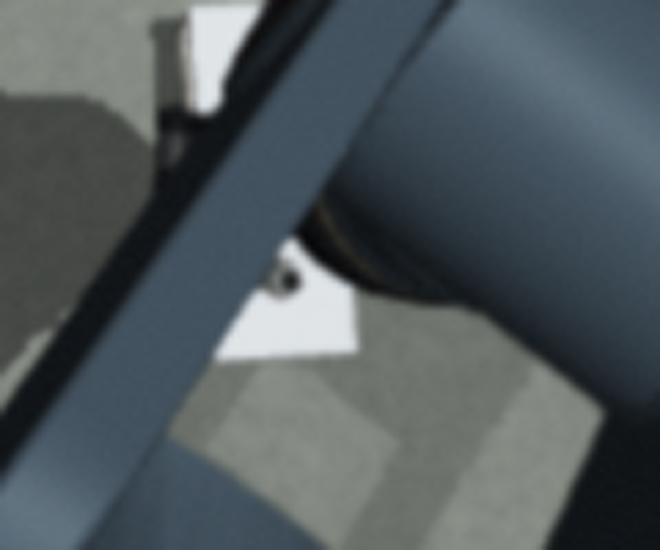

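```bash
cat > s14.py <<'E'
from h import *
print("mouth",onplane("top",[180+340/8-.5,190+425/8-.5],80))
q,z=ori(0,-1); T=np.array([533,68.6])
p=arm.read_tcp_pos(); arm.move_straight([p[0],p[1],262],100); arm.movep([*T,262],q)
arm.move_straight([*T,182],80,guard=8); print(arm.read_tcp_pos(),arm.read_contact_force(),arm.read_finger_gap(),arm.read_clock())
shot("side","9"); shot("top","9")
E
python3 s14.py
```

```text
mouth [[533.4232165  67.0727339  80.       ]]
[533.47985478  68.55991176 182.50270605] [ 0.52880636  0.20096271 -0.03227046] 0.16275427029347816 32.125
```

View pics/side9.png

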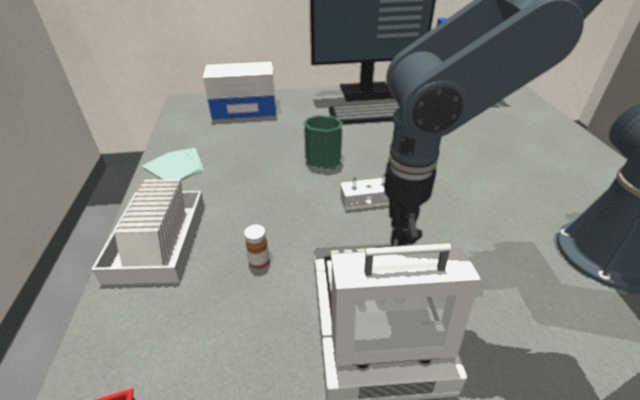

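View pics/top9.png

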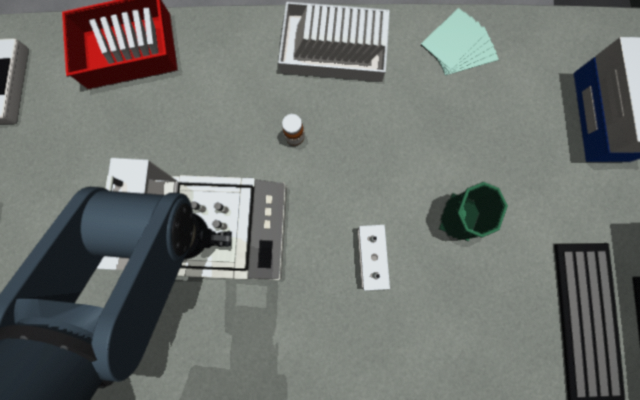

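Both views show the tool over the empty well with the hood undisturbed. Now I'll lower the tube slowly with a guard.

```bash
cat > s15.py <<'E'
from h import *
T=[533,68.6]
g=arm.move_straight([*T,160],25,guard=5); print(g,arm.read_tcp_pos(),arm.read_contact_force(),arm.read_clock())
if not g:
    g=arm.move_straight([*T,127],20,guard=5); print(g,arm.read_tcp_pos(),arm.read_contact_force(),arm.read_moment(),arm.read_finger_gap(),arm.read_clock())
E
python3 s15.py
```

```text
False [533.03125384  68.5862013  160.02911897] [0.5114912  0.12620202 0.90215271] 33.2583
True [533.34325768  68.5920875  129.68889995] [-0.20353277  0.142967    4.43228106] [0.03945756 0.03251127 0.03969833] 0.16128468355608266 34.6333
```

The floor was met at TCP z 129.7, which puts the foot at 35.0 mm as expected, with no side load. I'll release.

```bash
cat > s16.py <<'E'
from h import *
arm.gripper_to(.29); print(arm.read_finger_gap(),arm.read_contact_force())
p=arm.read_tcp_pos(); print(arm.move_straight([p[0],p[1],250],70,guard=5),arm.read_tcp_pos(),arm.read_contact_force())
q,z=ori(0,-1); arm.movep([500,-180,330],q); print(arm.read_clock())
arm.pause(.3)
for n in ("side","top"): shot(n,"10")
U,V=np.meshgrid(np.arange(640),np.arange(400))
zf=np.load("pics/top10.npz"); P=cloud("top",zf["d"]); Z=P[...,2]
m=((Z>130)&(Z<150)&(U>180)&(U<240)&(V>190)&(V<260)).astype(np.uint8)
N,l,st,ce=cv2.connectedComponentsWithStats(m)
for i in range(1,N):
    if st[i,4]>5: print(st[i,4],np.round(P[l==i].mean(0),1),np.round(np.percentile(P[l==i][:,2],80),1),np.round(onplane("top",ce[i],140)[0],1))
cv2.imwrite("pics/top10c.png",cv2.cvtColor(cv2.resize(zf["p"][150:300,90:300],None,fx=3.7,fy=3.7,interpolation=cv2.INTER_CUBIC),cv2.COLOR_RGB2BGR))
E
python3 s16.py
```

```text
0.28884197832214625 [-0.18951385 -0.44598683 -0.33911912]
False [532.16738326  68.66977102 249.55021133] [-0.26220152  0.51125966 -0.18170479]
37.8
56 [607.4 112.4 138.6] 140.5 [607.2 111.9 140. ]
57 [605.1  63.9 138.6] 140.5 [604.9  63.5 140. ]
57 [571.5 114.3 138.4] 140.2 [571.3 113.7 140. ]
58 [569.   65.9 138.3] 140.4 [568.8  65.4 140. ]
63 [535.4 116.1 138.2] 140.2 [535.3 115.5 140. ]
51 [533.   66.7 138.6] 140.5 [533.   66.3 140. ]
```

View pics/top10c.png

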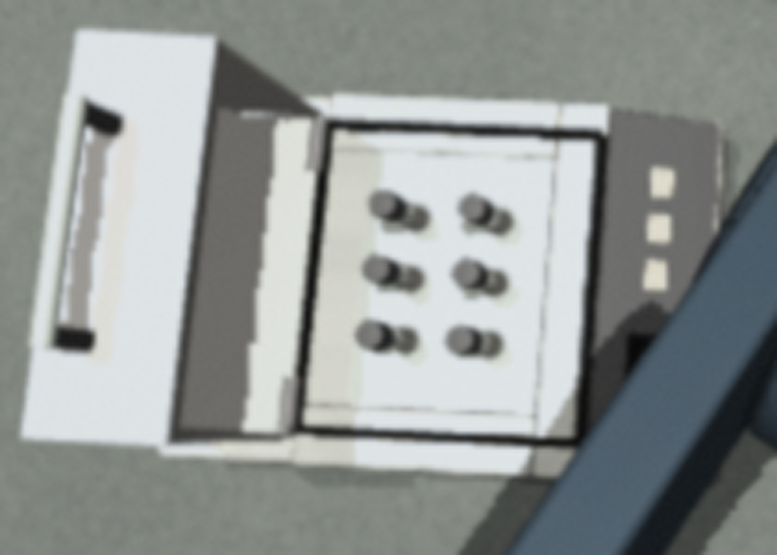

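View pics/side10.png

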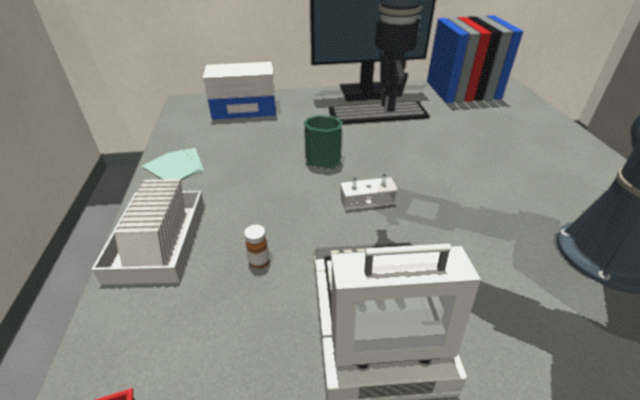

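The sample stands at crop (470,340) at the same 140 mm height as its five neighbours. The hood is open and the robot is clear, so I'm handing in.

```bash
python3 -c "
from workcell import arm
print(arm.read_joint_vel(),arm.read_contact_force()); arm.hand_in(); print(arm.read_clock())"
```

```text
[-7.33847918e-03 -2.52512650e-04 -1.30008043e-03 -1.03482357e-04
 -3.79834700e-06 -1.35267973e-03] [ 0.31083383 -0.52799637 -0.64714216]
the job is handed in; nothing more can be done
the job is handed in; nothing more can be done
```

The hood is open and resting on its stop, and the sample tube stands at the bottom of the empty well. I handed the job in at about 38 s of the 72 s allowed; no verdict is reported.

- **Hood:** I caged the handle bar loosely between the pads. I guided it along its arc at about 40 mm/s, slowing to about 20 mm/s past the balance point. It met its stop at about 1.50 rad, where the handle force reversed to about -2 N and the 5 N guard stopped the move. It stayed up when I let go, and it still stood open in the last pictures.
- **Sample tube:** I gripped it by the stopper and lowered it under a force guard. It met the well floor at the expected height (foot at 35.0 mm) with about 4 N and almost no side load.
- **Last checks:** All six tube tops in the block measured the same height of about 140 mm. The sample's top was within about 1.5 mm of where its neighbours put the well axis. The other block tubes had not moved measurably. I checked the rack, reagent and bucket only by eye, and they looked unmoved.
- **Disagreements:** The top camera read about 1 to 2 mm short in y compared with touch at the handle and at the tube. I corrected for this before placing. I could not measure the bumper force directly.

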